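# Seat the culture dish in the V-stop

### The job

Slide the petri dish with the pink culture medium along the bench into the mouth of the blue V-shaped stop, and push it home until it sits centred against both faces of the V. Keep the dish flat on the bench, do not move the roll of tape or the green timer, and leave the dish there, let go.

Things in the scene. Friction and masses are not known exactly. Their poses are not given: they have to be found in the camera images.
- dish: white-rimmed round petri dish with pink culture medium (not the flat pink stain on the bench), 91 mm across, 15 mm high (its wall, where it can be pushed, is 86 to 87 mm across and 12 mm high), about 30 g, loose, flat on the bench (z = 0). Too wide to grasp: push its side low down, fingertips 3 to 6 mm above the bench. Origin: centre of its underside; z axis up; its yaw means nothing.
- tape: roll of beige label tape, 98 mm across and 25 mm high, loose, flat on the bench beside the dish; bystander. Dish and tape may stand either way round. Origin: centre of its underside. Farther left, a fixed pipette stand 0.3 m tall has side arms that reach to y = -0.14 at x = 0.5 to 0.57: keep the wrist to the right (-y) of it.
- timer: green bench timer with pink keys, 66 x 92 x 28 mm, loose, to the right of the V-stop; bystander. Origin: centre of its underside.
- seat (a point): point on the bench (z = 0) where the dish's centre is when the dish touches both faces. The V's corner lies 62 mm beyond it (+x of the V-stop); the free ends of the arms lie about 6 mm beyond it in x, 55 mm to either side (66 mm at their outer edges). Dish and tape start 140 to 160 mm in front of it (-x), one 65 to 80 mm left, the other as far right, of the V's middle line.
- v_stop: blue metal V-stop, immovable on the bench: two straight vertical faces at 90 degrees to each other, 78 mm long, 20 mm high, in arms 14 mm thick; no floor plate, so the dish stays on the bench. x axis: along the V's middle line into its corner; the V opens to -x, towards the robot. Pushed straight at the seat, the dish centres itself on the faces. Origin: same point as seat.
There are look-alikes about, which are no part of the job. Of the things that look like the dish, the smaller one is meant.

How it is judged:
By the outcome, as a careful person would: the job done as asked, in the order asked, and still so for the second after the job is handed in, with the robot touching nothing.
It also fails if it takes over 29 s, if anything falls off the work surface, if the arm or the gripper's body presses on something with over 40 N, if the wrist force passes 120 N, or if a joint passes its speed limit or range.

### The arm

A 7-joint arm with a two-finger parallel gripper is mounted at the origin on a cart in front of the work surface, level with it; the furniture and walls round the work are solid. World frame = base frame: x ahead of the robot, y to its left, z up, the work surface at z = 0. Lengths are in m, angles in rad, forces in N, time in s.
With the tool pointing down it reaches from about 0.4 to 0.85 m from the base axis. Payload 4.5 kg.
Tool frame: the origin (TCP) lies midway between the tips of the shut fingers; the grasp point (between the pads) lies 19 mm behind it; z points along the fingers, y is the direction in which the jaws open and shut (so a half turn about z gives the same grasp; the last joint's range is limited). The gripper opens to 88 mm and grips with 3 to 60 N. Pads are 18 mm wide; open, the fingers measure 123 mm over their backs; the gripper's body (75 mm by 187 mm) begins 45 mm behind the grasp point.
Start: joints at [-1.294, 0.689, -0.195, 1.565, 0.157, 0.902, -0.215], TCP at [0.15, 0.607, 0.239] pointing down, gripper open.
Joint ranges: [-3.01, 3.01], [-0.46, 2.08], [-1.47, 1.51], [0.13, 2.56], [-1, 4.14], [0.04, 2.09], [-2.66, 2.66]. Speed limits (rad/s): [2.57, 2.57, 3.14, 3.14, 3.14, 3.14, 3.14].

### API

Orientations are given as a unit quaternion [x, y, z, w].
In Python, from plant import r, viewer gives the robot as it stands.
- The arm moves only by the tool play_rows, never from a script. Its argument "commands" is a list of rows, each an object with "delta_rot": the turn, a rotation vector about the tool's x, y, z normalised to -1 to 1, where 1 is pi rad, a list of three; "travel": the shift along the tool's x, y, z normalised to -1 to 1, where 1 is 15 cm, a list of three; "gripper": the opening, from -1 (shut) to 1 (fully open). In form: [{"delta_rot": [wx, wy, wz], "travel": [x, y, z], "gripper": gripper}, ...]. A call has 1 to 12 rows; each row is the pose to reach, as a shift and turn from the pose commanded when the call began, along the tool's axes at that moment, turning the shorter way round; what a row does not reach only later rows make up. A row lasts 1/8 s, in which the tool goes at most 62.5 mm and 10.7 degrees, less where a joint would pass 70% of its speed; a pose out of reach is approached as far as the arm can. A call with a number of a shift or a turn outside -1 to 1 is refused whole. A call with a gripper value outside its range is refused whole. The fingers move at their own pace and stop on an object; "force" is the grip in N (left out, the last holds). Time passes only in rows, so rows that repeat a pose let the fingers close. It gives the time, the measured TCP pose, the force and the opening at its end, in the units of the state.
- r.get_state(): the state, without advancing time (a new reading comes with each control period).
- viewer.snapshot(name): name is "side" or "top"; returns a dict with "color" (480x640x3 uint8, red, green, blue), "z_map" (480x640 float32, m along the optical axis (not along the pixel's ray), 0 where there is no reading), "fx", "fy", "cx", "cy" (pixels), "origin" and "attitude" of the camera in the world. Camera axes: x right, y up, looking along -z (the intrinsics and any distortion apply to the point x, -y, -z); pixel columns grow to the right and rows downward; lengths in m; the calibration is good to about 2 mm. A picture is of the moment at which its call begins.
- r.finish_job(): hands the job in, once; it reports no verdict.
Trained networks look in the newest picture that a camera, given by its name, has taken for a name from the list of things; names that differ only in an ending like _2 or _b are one class to them, and where a whole thing is asked for, a point or a joint stands for the part that bears it (a point fixed in the world has none). Each returns a list of dicts, best first, with "conf" (0 to 1); they miss things now and then, are a little off and sometimes report something else, mostly with a low value. They report only what shows in the picture. A call takes as long as a camera call. They do not tell look-alikes from the thing itself.
- viewer.outline_of(camera, label): "pixels" (480x640 bool, what is visible of it) and "at" ([column, row] in pixels, amid what is visible of it).
- viewer.pinpoint(camera, label): "at" ([column, row] in pixels: a listed point, or the origin of a listed thing).
The state is a dict: "clock": time; "q": joint angles; "qd": joint speeds; "joint_torque": joint torques, N m; "tool_pos": TCP position; "eef_rot": TCP orientation; "contact_force": force on the tool from outside, world axes, zero at the start; "moment": the same for the moment, N m; "opening": opening from 0.0 (shut) to 1.0 (fully open).
Only numpy, scipy, OpenCV 4.12 (cv2) and the standard library are available. Lean on these libraries where they do the work, as an engineer would, in place of code of your own. Each camera call takes 0.05 s, during which the arm holds its last target. There are 200 camera calls.

## Working session

There is one attempt and no reset: what is moved stays moved. The work goes in short steps, Python scripts to look and compute and a tool call to move; the robot and the scene stay as the last step left them, time stands still between calls to the robot, and variables do not carry over. Pictures are saved under pics/ and viewed, about 8 in all and at most 12, crops included, and the job is handed in when it is done.

Besides the shell and the picture viewer there is one more tool, called after "Request:" by a JSON object that holds its "fn" and its "kwargs". play_rows: Moves the arm, as the interface text tells. Its arguments: {"type":"object","properties":{"commands":{"type":"array","items":{"type":"object","properties":{"delta_rot":{"type":"array","items":{"type":"number","minimum":-1,"maximum":1}},"travel":{"type":"array","items":{"type":"number","minimum":-1,"maximum":1}},"gripper":{"type":"number"}}}},"force":{"type":"number"}},"required":["commands"]}

```bash
mkdir -p pics; cat > h.py <<'E'
import numpy as np, cv2
from scipy.spatial.transform import Rotation as R
from plant import r, viewer
def att(s):
    a=np.array(s["attitude"]); return a if a.shape==(3,3) else R.from_quat(a).as_matrix()
def world(s,u,v,z=None):
    d=np.array([(u-s["cx"])/s["fx"],-(v-s["cy"])/s["fy"],-1.]); D=att(s)@d; o=np.array(s["origin"])
    t=s["z_map"][int(round(v)),int(round(u))] if z is None else (z-o[2])/D[2]
    return o+t*D
E
cat > a.py <<'E'
from h import *
ims=[]
for c in ("top","side"):
    s=viewer.snapshot(c); print(c,[k for k in s],s["origin"],s["attitude"],s["fx"])
    im=s["color"][...,::-1].copy(); cv2.imwrite(f"pics/{c}0.png",im)
    for l in ("dish","tape","timer","v_stop"):
        for o in viewer.outline_of(c,l):
            u,v=o["at"]; print(l,"out",round(o["conf"],2),np.round(o["at"]),o["pixels"].sum(),np.round(world(s,u,v),3),)
    for l in ("dish","tape","timer","seat","v_stop"):
        for o in viewer.pinpoint(c,l):
            u,v=o["at"]; print(l,"pt",round(o["conf"],2),np.round(o["at"]),np.round(world(s,u,v,0),3))
print(r.get_state())
E
python3 a.py
```

```text
top ['color', 'z_map', 'fx', 'fy', 'cx', 'cy', 'origin', 'attitude'] [ 0.3310229  -0.15104667  1.23303484] [-0.04556727  0.0578893   0.71411919 -0.69613665] 521.6353570666932
dish out 0.58 [359. 257.] 1148 [ 0.456 -0.266  0.018]
dish out 0.58 [174. 186.] 2051 [0.636 0.166 0.021]
tape out 0.68 [432. 247.] 701 [ 0.477 -0.443  0.   ]
timer out 0.57 [448. 185.] 955 [ 0.62  -0.485  0.03 ]
v_stop out 0.75 [386. 176.] 560 [ 0.654 -0.343  0.   ]
dish pt 0.8 [356. 258.] [ 0.454 -0.261  0.   ]
dish pt 0.8 [178. 189.] [0.632 0.163 0.   ]
tape pt 0.96 [420. 256.] [ 0.455 -0.414  0.   ]
timer pt 0.87 [445. 186.] [ 0.626 -0.485  0.   ]
side ['color', 'z_map', 'fx', 'fy', 'cx', 'cy', 'origin', 'attitude'] [0.42802066 0.91024893 0.61370811] [-0.03101144  0.51541651  0.85569317 -0.03425376] 546.0754156888763
dish out 0.65 [239. 356.] 2688 [0.635 0.171 0.023]
dish out 0.55 [352. 249.] 630 [ 0.451 -0.255  0.018]
tape out 0.64 [352. 223.] 679 [ 0.455 -0.437  0.002]
timer out 0.65 [291. 208.] 284 [ 0.626 -0.475  0.027]
v_stop out 0.65 [281. 236.] 521 [ 0.637 -0.35   0.002]
dish pt 0.9 [242. 363.] [0.633 
[... 291 characters left out ...]
41  0.   ]
{'clock': 1.0, 'q': array([-1.29421532,  0.68904545, -0.19463372,  1.56529244,  0.15728948,
        0.90249813, -0.21508815]), 'qd': array([-0.00153536, -0.00034975,  0.0010869 ,  0.00160357,  0.00099237,
        0.00114887, -0.0004409 ]), 'joint_torque': array([-1.71545034e-03, -5.27510834e+01, -1.26716472e+00, -1.53748602e+01,
       -5.18960925e-02, -6.37268513e-04,  2.16230916e-05]), 'tool_pos': array([0.1502141 , 0.60671344, 0.23877967]), 'eef_rot': array([ 1.21066391e-01,  9.92644410e-01,  7.11493248e-05, -1.17333154e-05]), 'contact_force': array([-0.71956724, -0.50753578, -0.03861878]), 'moment': array([-0.04500766, -0.0014673 ,  0.02990956]), 'opening': 0.9994675453753106}
```

```bash
python3 -c "
import cv2
a=cv2.imread('pics/top0.png');cv2.imwrite('pics/c1.png',cv2.resize(a[140:310,290:490],None,fx=3.5,fy=3.5,interpolation=2))"
```

```text
(no output)
```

View pics/top0.png

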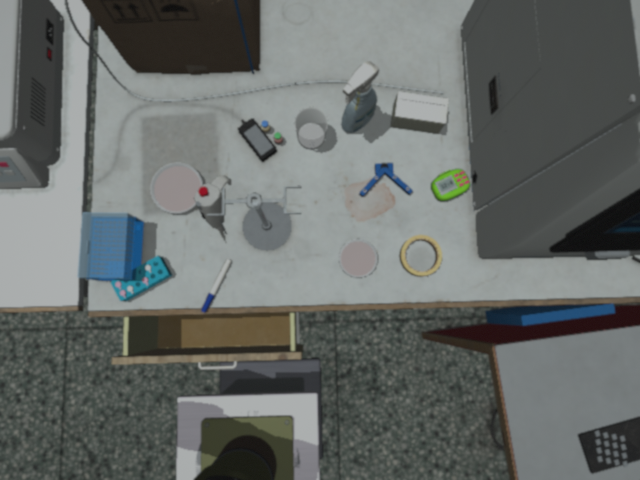

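View pics/c1.png

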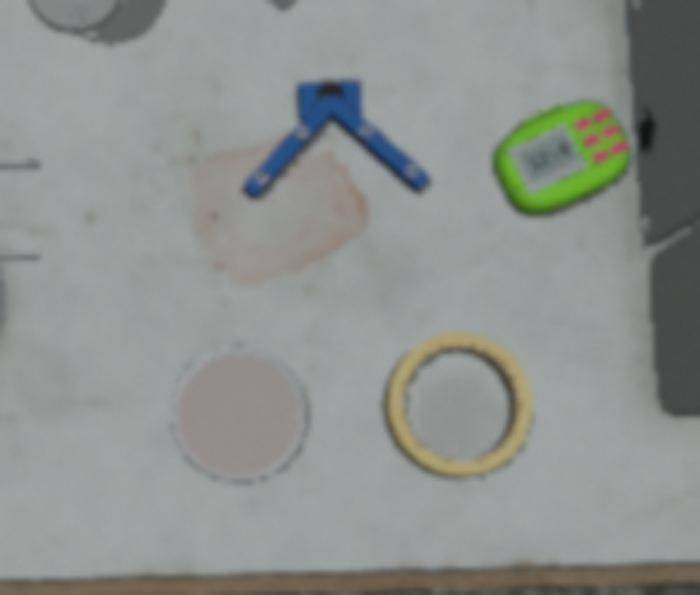

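The top view shows two dish-like discs: a larger one at (176,188), left behind the pipette stand, and a smaller one at (359,257), in front of the V and beside the tape (420,256). The smaller is the one meant. The crop confirms its white rim and its size, about 38 px, against the other's 50 px. The flat stain at (370,200) isn't a dish. The V is at (386,176) and opens toward the robot, and the timer is at (450,185).

```bash
cat > m.py <<'E'
from h import *
def measure(s, draw=None):
    img=s["color"]; hsv=cv2.cvtColor(img,cv2.COLOR_RGB2HSV)
    b=cv2.inRange(hsv,(100,120,40),(125,255,255)); b[:150]=0;b[205:]=0;b[:,:350]=0;b[:,420:]=0
    v,u=np.nonzero(b); P=np.array([world(s,a,c,.015)[:2] for a,c in zip(u,v)])
    return P
if __name__=="__main__":
    s=viewer.snapshot("top"); P=measure(s); print(len(P),P.min(0),P.max(0))
    # iterative: centre lines of the arms
    ym=(P[:,1].max()+P[:,1].min())/2; x0=P[:,0].min(); L=[]
    for sg in (1,-1):
        Q=P[(P[:,0]<x0+.05)&((P[:,1]-ym)*sg>0)]
        vx,vy,px,py=cv2.fitLine(Q.astype(np.float32),cv2.DIST_L2,0,.01,.01).ravel()
        d=np.array([vx,vy])*np.sign(vx); L.append((np.array([px,py]),d)); print(len(Q),px,py,np.degrees(np.arctan2(d[1],d[0])))
    (p,d),(q,e)=L; t=np.linalg.solve(np.c_[d,-e],q-p); c=p+t[0]*d
    ax=(d+e)/np.linalg.norm(d+e); print("axis deg",np.degrees(np.arctan2(ax[1],ax[0])),"included",np.degrees(np.arccos(d@e)))
    print("seat",c-ax*(.0099+.062))
    for l in("dish","tape","timer"):
        for o in viewer.outline_of("top",l):
            cn=max(cv2.findContours(o["pixels"].astype(np.uint8),0,1)[0],key=cv2.contourArea).reshape(-1,2)
            z={"dish":.014,"tape":.025,"timer":.028}[l]
            W=np.array([world(s,a,b,z)[:2] for a,b in cn]).astype(np.float32)
            (x,y),(w,h),_=cv2.fitEllipse(W); print(l,round(o["conf"],2),np.round([x,y,w,h],4), cv2.minEnclosingCircle(W))
E
python3 m.py
```

```text
327 [ 0.60417252 -0.39800348] [ 0.67982621 -0.27773193]
75 0.62942946 -0.3003523 -45.25699
89 0.63018644 -0.37284344 46.69806
axis deg 0.72053546 included 91.95504
seat [ 0.59294116 -0.3369815 ]
dish 0.81 [0.6336 0.1622 0.1183 0.1282] ((0.6327844262123108, 0.1582690179347992), 0.06555217504501343)
dish 0.7 [ 0.454  -0.266   0.0877  0.0896] ((0.4540580213069916, -0.26596754789352417), 0.045872174203395844)
timer 0.87 [ 0.6229 -0.4892  0.068   0.0955] ((0.6219419836997986, -0.48929017782211304), 0.046620968729257584)
timer 0.59 [ 0.4527 -0.2634  0.0863  0.0865] ((0.45264285802841187, -0.2638760209083557), 0.04500435292720795)
```

Request:
{"fn": "play_rows", "kwargs": {"commands": [{"delta_rot":[0,0,0],"travel":[-0.4,-0.25,-0.6],"gripper":0.15},{"delta_rot":[0,0,0],"travel":[-0.82,-0.55,-1],"gripper":0.15},{"delta_rot":[0,0,0],"travel":[-0.82,-0.55,-1],"gripper":0.15},{"delta_rot":[0,0,0],"travel":[-0.82,-0.55,-1],"gripper":0.15}]}}

```text
clock: 1.7
tool_pos: [0.2525, 0.4958, 0.3914]
eef_rot: [0.123, 0.992, 0.002, 0.001]
contact_force: [0.0, 0.7, 0.3]
opening: 0.581
```

Request:
{"fn": "play_rows", "kwargs": {"commands": [{"delta_rot":[0,0,0],"travel":[-0.94,-0.73,0],"gripper":0.15},{"delta_rot":[0,0,0],"travel":[-0.94,-0.73,0],"gripper":0.15},{"delta_rot":[0,0,0],"travel":[-0.94,-0.73,0],"gripper":0.15}]}}

```text
clock: 2.08
tool_pos: [0.3608, 0.3555, 0.388]
eef_rot: [0.121, 0.993, -0.0, -0.0]
contact_force: [1.1, -0.6, 1.5]
opening: 0.573
```

Request:
{"fn": "play_rows", "kwargs": {"commands": [{"delta_rot":[0,0,0],"travel":[-0.55,-0.83,0],"gripper":0.15},{"delta_rot":[0,0,0],"travel":[-0.55,-0.83,0],"gripper":0.15},{"delta_rot":[0,0,0],"travel":[-0.55,-0.83,0],"gripper":0.15}]}}

```text
clock: 2.45
tool_pos: [0.411, 0.2129, 0.388]
eef_rot: [0.123, 0.992, -0.001, -0.0]
contact_force: [-0.8, 0.3, -0.3]
opening: 0.571
```

Request:
{"fn": "play_rows", "kwargs": {"commands": [{"delta_rot":[0,0,0],"travel":[-0.3,-0.96,0],"gripper":0.15},{"delta_rot":[0,0,0],"travel":[-0.3,-0.96,0],"gripper":0.15},{"delta_rot":[0,0,0],"travel":[-0.3,-0.96,0],"gripper":0.15}]}}

```text
clock: 2.82
tool_pos: [0.4191, 0.0627, 0.388]
eef_rot: [0.123, 0.992, -0.001, -0.001]
contact_force: [0.3, 0.1, 0.4]
opening: 0.574
```

Request:
{"fn": "play_rows", "kwargs": {"commands": [{"delta_rot":[0,0,0],"travel":[-0.24,-0.97,0],"gripper":0.15},{"delta_rot":[0,0,0],"travel":[-0.24,-0.97,0],"gripper":0.15},{"delta_rot":[0,0,0],"travel":[-0.24,-0.97,0],"gripper":0.15}]}}

```text
clock: 3.2
tool_pos: [0.419, -0.0871, 0.388]
eef_rot: [0.123, 0.992, -0.0, -0.001]
contact_force: [0.1, 0.5, -0.4]
opening: 0.575
```

Request:
{"fn": "play_rows", "kwargs": {"commands": [{"delta_rot":[0,0,0.04],"travel":[-0.11,-1,0],"gripper":0.15},{"delta_rot":[0,0,0.078],"travel":[-0.11,-1,0],"gripper":0.15},{"delta_rot":[0,0,0.078],"travel":[-0.11,-1,0],"gripper":0.15},{"delta_rot":[0,0,0.078],"travel":[-0.11,-1,0],"gripper":0.15}]}}

```text
clock: 3.7
tool_pos: [0.3992, -0.2348, 0.3879]
eef_rot: [0.243, 0.97, 0.0, -0.001]
contact_force: [-0.2, 0.7, 0.6]
opening: 0.574
```

```bash
cat > p.py <<'E'
from h import *
import sys
# print rows for world TCP goals (x,y,z,heading deg; heading = -tool x) from the current pose
def rows(goals):
    st=r.get_state(); M=R.from_quat(st["eef_rot"]); p=np.array(st["tool_pos"])
    x=-M.as_matrix()[:,0]; print(st["clock"],p,"heading",np.degrees(np.arctan2(x[1],x[0])),"op",st["opening"],st["contact_force"])
    for g in goals:
        a=np.radians(g[3]); h=np.array([np.cos(a),np.sin(a),0]); z=np.array([0,0,-1.])
        T=R.from_matrix(np.c_[-h,np.cross(z,-h),z])
        print(np.round(g,3),"rot",np.round((M.inv()*T).as_rotvec()/np.pi,3),"travel",np.round(M.inv().apply(np.array(g[:3])-p)/.15,3))
def push(c,hd,off,z=.005):
    a=np.radians(hd); return [c[0]-off*np.cos(a),c[1]-off*np.sin(a),z,hd]
E
python3 - <<'E'
from p import *
D=(.454,-.265)
g=push(D,-28,.066,.2)
rows([g,push(D,-28,.066,.06),push(D,-28,.066,.0045)])
s=viewer.snapshot("top"); cv2.imwrite("pics/t2.png",cv2.resize(s["color"][130:330,270:490,::-1],None,fx=3,fy=3))
E
```

```text
3.7 [ 0.39923374 -0.23475187  0.38786199] heading -28.11532158961379 op 0.5737358852106654 [-0.24970702  0.65070829  0.61304412]
[  0.396  -0.234   0.2   -28.   ] rot [-0.    -0.    -0.001] travel [ 0.021 -0.006  1.252]
[  0.396  -0.234   0.06  -28.   ] rot [-0.    -0.    -0.001] travel [ 0.02  -0.006  2.186]
[ 3.96e-01 -2.34e-01  4.00e-03 -2.80e+01] rot [-0.    -0.    -0.001] travel [ 0.019 -0.006  2.556]
```

Request:
{"fn": "play_rows", "kwargs": {"commands": [{"delta_rot":[0,0,0],"travel":[0.02,0,1],"gripper":0.15},{"delta_rot":[0,0,0],"travel":[0.02,0,1],"gripper":0.15},{"delta_rot":[0,0,0],"travel":[0.02,0,1],"gripper":0.15}]}}

```text
clock: 4.12
tool_pos: [0.3959, -0.2287, 0.2358]
eef_rot: [0.239, 0.971, 0.001, -0.003]
contact_force: [-0.5, 0.8, -0.6]
opening: 0.577
```

Request:
{"fn": "play_rows", "kwargs": {"commands": [{"delta_rot":[0,0,0],"travel":[0,0,0.4],"gripper":0.15},{"delta_rot":[0,0,0],"travel":[0,0,0.8],"gripper":0.15},{"delta_rot":[0,0,0],"travel":[0,0,1],"gripper":0.15},{"delta_rot":[0,0,0],"travel":[0,0,1],"gripper":0.15},{"delta_rot":[0,0,0],"travel":[0,0,1],"gripper":0.15}]}}

```text
clock: 4.75
tool_pos: [0.3979, -0.2315, 0.0896]
eef_rot: [0.241, 0.971, 0.0, 0.001]
contact_force: [0.4, -0.6, 0.2]
opening: 0.576
```

```bash
python3 - <<'E'
from p import *
D=(.454,-.265)
rows([push(D,-28,.066,.0045)])
s=viewer.snapshot("top"); cv2.imwrite("pics/t3.png",cv2.resize(s["color"][130:330,270:490,::-1],None,fx=3,fy=3))
for o in viewer.outline_of("top","dish"): print(o["conf"],world(s,*o["at"],.014))
E
```

```text
4.75 [ 0.39789569 -0.23148098  0.08959678] heading -27.844004531760213 op 0.5758490845367722 [ 0.35231102 -0.56039983  0.24720009]
[ 3.96e-01 -2.34e-01  4.00e-03 -2.80e+01] rot [0.    0.    0.001] travel [ 0.006 -0.022  0.567]
0.82 [0.63698502 0.1691429  0.014     ]
```

View pics/t3.png

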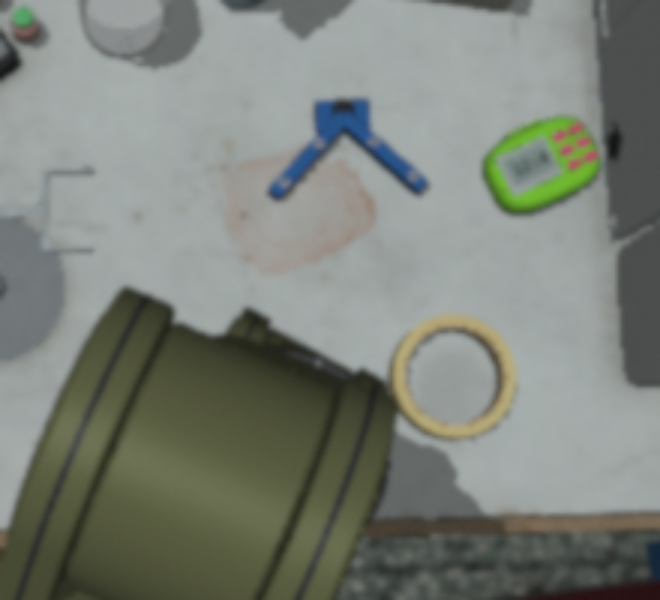

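The arm hides the dish from the top camera. The tape at (455,378 in the crop), the V at (343,150) and the timer at (545,165) haven't moved. I'll go down, then check from the side.

Request:
{"fn": "play_rows", "kwargs": {"commands": [{"delta_rot":[0,0,0],"travel":[0.01,-0.02,0.3],"gripper":0.15},{"delta_rot":[0,0,0],"travel":[0.01,-0.02,0.5],"gripper":0.15},{"delta_rot":[0,0,0],"travel":[0.01,-0.02,0.565],"gripper":0.15},{"delta_rot":[0,0,0],"travel":[0.01,-0.02,0.565],"gripper":0.15},{"delta_rot":[0,0,0],"travel":[0.01,-0.02,0.565],"gripper":0.15}]}}

```text
clock: 5.48
tool_pos: [0.3995, -0.2369, 0.0088]
eef_rot: [0.241, 0.97, 0.002, -0.003]
contact_force: [0.6, 0.2, 0.2]
opening: 0.573
```

```bash
python3 - <<'E'
from p import *
s=viewer.snapshot("side"); cv2.imwrite("pics/s1.png",cv2.resize(s["color"][170:300,220:440,::-1],None,fx=3.5,fy=3.5))
for o in viewer.pinpoint("side","dish"): print(o["conf"],o["at"],world(s,*o["at"],0))
for l in ("tape","timer"):
  for o in viewer.pinpoint("side",l): print(l,o["conf"],o["at"],world(s,*o["at"],0))
D=np.array([.454,-.265]);S=np.array([.594,-.339])
A=np.array([.544,-.336])  # on the middle line, 50 mm short
h0=-38.
G=[push(D,-33,.048)]
for t in np.linspace(0,1,11)[1:]: G.append(push(D+t*(A-D),-34+ (10*t),.044))
rows(G)
E
```

```text
0.68 [240.1, 361.2] [0.63749216 0.1580425  0.        ]
0.62 [350.8, 251.8] [ 0.45481199 -0.27376024  0.        ]
tape 0.65 [349.8, 229.4] [ 0.46131399 -0.40231243  0.        ]
timer 0.83 [293.7, 212.7] [ 0.62352657 -0.50566098  0.        ]
5.675 [ 0.39903906 -0.2367913   0.00855095] heading -27.946275814526217 op 0.5752284392362226 [ 0.18896375 -0.42241531 -0.67505552]
[ 4.14e-01 -2.39e-01  5.00e-03 -3.30e+01] rot [ 0.    -0.003  0.028] travel [-0.093  0.034  0.023]
[ 4.26e-01 -2.48e-01  5.00e-03 -3.30e+01] rot [ 0.    -0.003  0.028] travel [-0.195  0.018  0.022]
[ 4.35e-01 -2.56e-01  5.00e-03 -3.20e+01] rot [ 0.    -0.003  0.023] travel [-0.27  -0.001  0.021]
[ 4.43e-01 -2.64e-01  5.00e-03 -3.10e+01] rot [ 0.    -0.003  0.017] travel [-0.345 -0.02   0.021]
[ 4.52e-01 -2.71e-01  5.00e-03 -3.00e+01] rot [ 0.    -0.003  0.011] travel [-0.42  -0.039  0.02 ]
[ 4.61e-01 -2.79e-01  5.00e-03 -2.90e+01] rot [ 0.    -0.003  0.006] travel [-0.495 -0.058  0.019]
[ 4.69e-01 -2.87e-01  5.00e-03 -2.80e+01] rot [ 0.    -0.003  0.   ] travel [-0.57  -0.076  0.019]
[ 4.78e-01 -2.95e-01  5.00e-03 -2.70e+01] rot [ 0.    -0.003 -0.005] travel [-0.645 -0.095  0.018]
[ 4.86e-01 -3.03e-01  5.00e-03 -2.60e+01] rot [ 0.    -0.003 -0.011] travel [-0.72  -0.114  0.017]
[ 4.95e-01 -3.10e-01  5.00e-03 -2.50e+01] rot [ 0.001 -0.003 -0.016] travel [-0.796 -0.133  0.017]
[ 5.04e-01 -3.18e-01  5.00e-03 -2.40e+01] rot [ 0.001 -0.003 -0.022] travel [-0.871 -0.152  0.016]
```

View pics/s1.png

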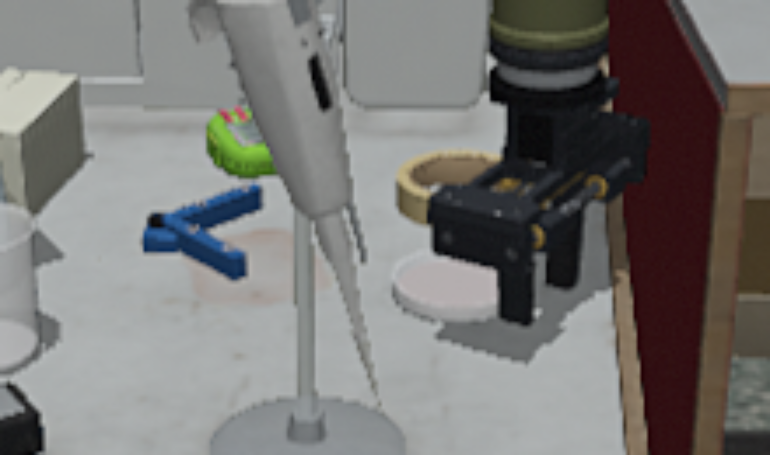

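The side view shows the dish at (445,285), flat, with both fingers just behind it at (515,290) and (565,260). The tape, timer and V are clear. Pushing diagonally to the middle line now.

Request:
{"fn": "play_rows", "kwargs": {"commands": [{"delta_rot":[0,0,0.015],"travel":[-0.05,0.01,0.02],"gripper":0.15},{"delta_rot":[0,0,0.028],"travel":[-0.11,0.02,0.022],"gripper":0.15},{"delta_rot":[0,0,0.028],"travel":[-0.19,0.018,0.022],"gripper":0.15},{"delta_rot":[0,0,0.023],"travel":[-0.27,0,0.022],"gripper":0.15},{"delta_rot":[0,0,0.017],"travel":[-0.345,-0.02,0.022],"gripper":0.15},{"delta_rot":[0,0,0.011],"travel":[-0.42,-0.04,0.022],"gripper":0.15},{"delta_rot":[0,0,0.006],"travel":[-0.495,-0.058,0.022],"gripper":0.15},{"delta_rot":[0,0,0],"travel":[-0.57,-0.076,0.022],"gripper":0.15},{"delta_rot":[0,0,-0.005],"travel":[-0.645,-0.095,0.022],"gripper":0.15},{"delta_rot":[0,0,-0.01],"travel":[-0.72,-0.114,0.022],"gripper":0.15},{"delta_rot":[0,0,-0.016],"travel":[-0.79,-0.133,0.022],"gripper":0.15},{"delta_rot":[0,0,-0.022],"travel":[-0.85,-0.15,0.022],"gripper":0.15}]}}

```text
clock: 7.18
tool_pos: [0.5007, -0.3166, 0.0029]
eef_rot: [0.207, 0.978, 0.002, -0.005]
contact_force: [0.1, -0.0, 1.5]
opening: 0.574
```

```bash
python3 - <<'E'
from p import *
s=viewer.snapshot("side"); cv2.imwrite("pics/s2.png",cv2.resize(s["color"][170:300,220:440,::-1],None,fx=3.5,fy=3.5))
for l in ("dish","tape","timer"):
  for o in viewer.pinpoint("side",l): print(l,o["conf"],o["at"],world(s,*o["at"],0))
A=np.array([.544,-.337]);S=np.array([.594,-.338])
G=[]
for t in np.linspace(0,1.06,11): G.append(push(A+t*(S-A),-24+24*min(1,t*1.6),.044))
rows(G)
E
```

```text
dish 0.79 [241.7, 361.1] [0.6347118  0.15757301 0.        ]
dish 0.59 [319.7, 240.3] [ 0.53560059 -0.33288198  0.        ]
tape 0.83 [351.3, 227.2] [ 0.45776442 -0.41635529  0.        ]
timer 0.83 [293.2, 212.9] [ 0.62477149 -0.50416924  0.        ]
7.375 [ 0.5001639  -0.31611757  0.002887  ] heading -24.0009263233576 op 0.5737902954704794 [-0.78338267 -0.06179804  1.16476152]
[ 5.04e-01 -3.19e-01  5.00e-03 -2.40e+01] rot [ 0.001 -0.003 -0.   ] travel [-0.03  -0.008 -0.014]
[ 5.080e-01 -3.220e-01  5.000e-03 -1.993e+01] rot [ 0.001 -0.003 -0.023] travel [-0.063 -0.015 -0.015]
[ 5.1200e-01 -3.2500e-01  5.0000e-03 -1.5859e+01] rot [ 0.001 -0.003 -0.045] travel [-0.098 -0.022 -0.015]
[ 5.1700e-01 -3.2800e-01  5.0000e-03 -1.1789e+01] rot [ 0.001 -0.003 -0.068] travel [-0.134 -0.029 -0.016]
[ 5.220e-01 -3.320e-01  5.000e-03 -7.718e+00] rot [ 0.001 -0.003 -0.09 ] travel [-0.172 -0.036 -0.016]
[ 0.527 -0.335  0.005 -3.648] rot [ 0.001 -0.003 -0.113] travel [-0.211 -0.042 -0.016]
[ 0.532 -0.338  0.005  0.   ] rot [ 0.001 -0.003 -0.133] travel [-0.251 -0.045 -0.017]
[ 0.537 -0.338  0.005  0.   ] rot [ 0.001 -0.003 -0.133] travel [-0.283 -0.032 -0.017]
[ 0.542 -0.338  0.005  0.   ] rot [ 0.001 -0.003 -0.133] travel [-0.316 -0.018 -0.017]
[ 0.548 -0.338  0.005  0.   ] rot [ 0.001 -0.003 -0.133] travel [-0.349 -0.004 -0.018]
[ 0.553 -0.338  0.005  0.   ] rot [ 0.001 -0.003 -0.133] travel [-0.381  0.01  -0.018]
```

View pics/s2.png

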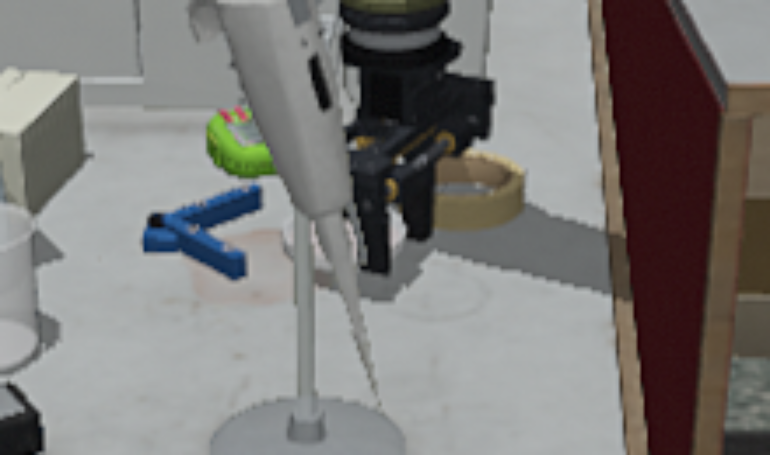

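The dish now stands ahead of the fingers at (345,235), near the middle line, flat, and the tape hasn't moved. Next I'll turn to the V axis and push in.

Request:
{"fn": "play_rows", "kwargs": {"commands": [{"delta_rot":[0,0,-0.01],"travel":[-0.03,-0.008,-0.01],"gripper":0.15},{"delta_rot":[0,0,-0.03],"travel":[-0.063,-0.015,-0.012],"gripper":0.15},{"delta_rot":[0,0,-0.05],"travel":[-0.1,-0.022,-0.012],"gripper":0.15},{"delta_rot":[0,0,-0.07],"travel":[-0.135,-0.03,-0.012],"gripper":0.15},{"delta_rot":[0,0,-0.09],"travel":[-0.172,-0.036,-0.012],"gripper":0.15},{"delta_rot":[0,0,-0.113],"travel":[-0.211,-0.042,-0.012],"gripper":0.15},{"delta_rot":[0,0,-0.133],"travel":[-0.25,-0.045,-0.012],"gripper":0.15},{"delta_rot":[0,0,-0.135],"travel":[-0.28,-0.032,-0.012],"gripper":0.15},{"delta_rot":[0,0,-0.135],"travel":[-0.31,-0.018,-0.012],"gripper":0.15},{"delta_rot":[0,0,-0.135],"travel":[-0.325,-0.012,-0.012],"gripper":0.15}]}}

```text
clock: 8.62
tool_pos: [0.5445, -0.3373, 0.0042]
eef_rot: [-0.003, 1.0, 0.003, -0.004]
contact_force: [-0.2, -0.3, -0.7]
opening: 0.572
```

```bash
python3 - <<'E'
from p import *
rows([push((.594+d,-.338),0.5,.044) for d in (0,.005)])
s=viewer.snapshot("top"); cv2.imwrite("pics/t4.png",cv2.resize(s["color"][130:280,320:480,::-1],None,fx=4,fy=4))
E
```

```text
8.625 [ 0.54451584 -0.33727091  0.00422433] heading 0.33011446987836 op 0.5719509655966178 [-0.18292701 -0.26271075 -0.70008694]
[ 0.55  -0.338  0.005  0.5  ] rot [ 0.002 -0.003 -0.001] travel [-0.036 -0.008 -0.006]
[ 0.555 -0.338  0.005  0.5  ] rot [ 0.002 -0.003 -0.001] travel [-0.07  -0.008 -0.006]
```

View pics/t4.png

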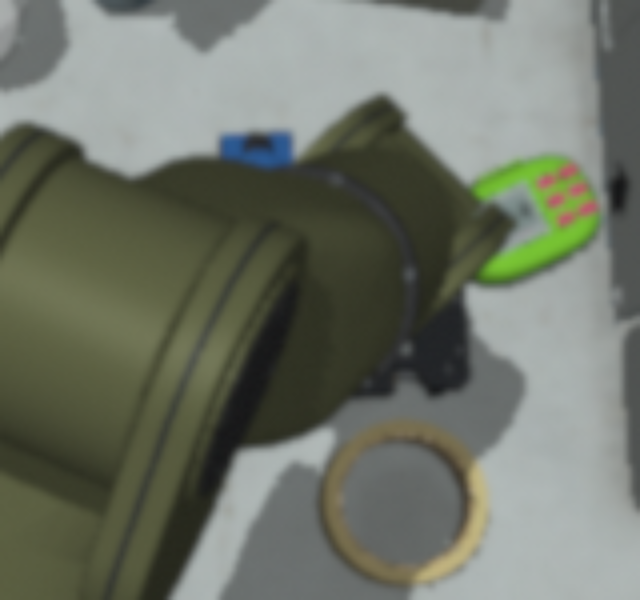

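The arm hides the dish here. The tape at (405,500) and the timer at (540,215) look undisturbed. I'll creep in while watching the force.

Request:
{"fn": "play_rows", "kwargs": {"commands": [{"delta_rot":[0,0,0],"travel":[-0.012,-0.003,0],"gripper":0.15},{"delta_rot":[0,0,0],"travel":[-0.022,-0.003,0],"gripper":0.15},{"delta_rot":[0,0,0],"travel":[-0.032,-0.003,0],"gripper":0.15},{"delta_rot":[0,0,0],"travel":[-0.04,-0.003,0],"gripper":0.15},{"delta_rot":[0,0,0],"travel":[-0.04,-0.003,0],"gripper":0.15}]}}

```text
clock: 9.3
tool_pos: [0.5502, -0.3381, 0.0042]
eef_rot: [-0.003, 1.0, 0.003, -0.004]
contact_force: [0.4, 0.7, -0.1]
opening: 0.575
```

```bash
python3 - <<'E'
from p import *
s=viewer.snapshot("side"); cv2.imwrite("pics/s3.png",cv2.resize(s["color"][190:280,240:380,::-1],None,fx=5,fy=5,interpolation=2))
for l in ("dish","tape","timer"):
  for o in viewer.pinpoint("side",l): print(l,o["conf"],o["at"],world(s,*o["at"],0))
rows([])
E
```

```text
dish 0.78 [295.2, 238.0] [ 0.59960423 -0.34279279  0.        ]
dish 0.66 [241.0, 362.7] [0.63503296 0.16203425 0.        ]
tape 0.97 [349.2, 229.3] [ 0.46291619 -0.40285273  0.        ]
timer 0.81 [291.9, 212.3] [ 0.62900152 -0.50825721  0.        ]
9.5 [ 0.55011043 -0.33805978  0.00424156] heading 0.3058419861860966 op 0.5768551930697169 [-0.21334898  0.07115373  0.28021068]
```

View pics/s3.png

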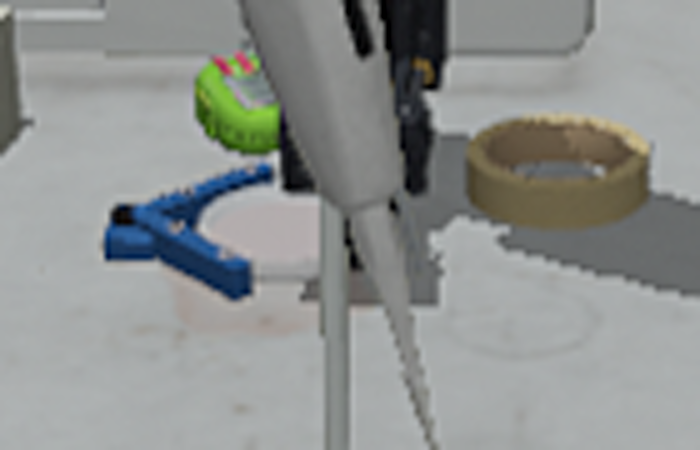

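The dish is inside the V at (265,230), very nearly home, and there's no contact force yet. I'll keep creeping.

Request:
{"fn": "play_rows", "kwargs": {"commands": [{"delta_rot":[0,0,0],"travel":[-0.008,0,0],"gripper":0.15},{"delta_rot":[0,0,0],"travel":[-0.015,0,0],"gripper":0.15},{"delta_rot":[0,0,0],"travel":[-0.015,0,0],"gripper":0.15}]}}

```text
clock: 9.88
tool_pos: [0.5525, -0.338, 0.0042]
eef_rot: [-0.003, 1.0, 0.003, -0.004]
contact_force: [0.2, -0.2, 1.2]
opening: 0.577
```

Request:
{"fn": "play_rows", "kwargs": {"commands": [{"delta_rot":[0,0,0],"travel":[-0.008,0,0],"gripper":0.15},{"delta_rot":[0,0,0],"travel":[-0.015,0,0],"gripper":0.15},{"delta_rot":[0,0,0],"travel":[-0.015,0,0],"gripper":0.15}]}}

```text
clock: 10.25
tool_pos: [0.5541, -0.338, 0.0041]
eef_rot: [-0.003, 1.0, 0.003, -0.005]
contact_force: [-0.8, -0.1, 0.7]
opening: 0.58
```

Request:
{"fn": "play_rows", "kwargs": {"commands": [{"delta_rot":[0,0,0],"travel":[-0.008,0,0],"gripper":0.15},{"delta_rot":[0,0,0],"travel":[-0.015,0,0],"gripper":0.15},{"delta_rot":[0,0,0],"travel":[-0.015,0,0],"gripper":0.15}]}}

```text
clock: 10.62
tool_pos: [0.5549, -0.3378, 0.0039]
eef_rot: [-0.002, 1.0, 0.004, -0.006]
contact_force: [-4.7, 1.1, 3.0]
opening: 0.576
```

Request:
{"fn": "play_rows", "kwargs": {"commands": [{"delta_rot":[0,0,0],"travel":[-0.01,0,0],"gripper":0.15},{"delta_rot":[0,0,0],"travel":[-0.015,0,0],"gripper":0.15},{"delta_rot":[0,0,0],"travel":[-0.015,0,0],"gripper":0.15}]}}

```text
clock: 11.0
tool_pos: [0.5551, -0.3378, 0.0037]
eef_rot: [-0.002, 1.0, 0.004, -0.008]
contact_force: [-9.0, 1.5, 4.6]
opening: 0.571
```

The force rose to 9 N and motion stopped, so the dish is against both faces. I'll back straight off, lift, and move clear.

Request:
{"fn": "play_rows", "kwargs": {"commands": [{"delta_rot":[0,0,0],"travel":[0.03,0,0],"gripper":0.15},{"delta_rot":[0,0,0],"travel":[0.08,0,0],"gripper":0.15},{"delta_rot":[0,0,0],"travel":[0.16,0,0],"gripper":0.15},{"delta_rot":[0,0,0],"travel":[0.2,0,0],"gripper":0.15},{"delta_rot":[0,0,0],"travel":[0.22,0,-0.1],"gripper":0.15},{"delta_rot":[0,0,0],"travel":[0.22,0,-0.4],"gripper":0.15},{"delta_rot":[0,0,0],"travel":[0.22,0,-0.8],"gripper":0.15},{"delta_rot":[0,0,0],"travel":[0.22,0,-1],"gripper":0.15},{"delta_rot":[0,0,0],"travel":[0.22,0,-1],"gripper":0.15}]}}

```text
clock: 12.12
tool_pos: [0.5292, -0.3404, 0.1583]
eef_rot: [-0.003, 1.0, 0.001, -0.001]
contact_force: [-0.9, -0.5, 0.5]
opening: 0.578
```

Request:
{"fn": "play_rows", "kwargs": {"commands": [{"delta_rot":[0,0,0],"travel":[0.3,0,-0.4],"gripper":0.15},{"delta_rot":[0,0,0],"travel":[0.6,0,-0.8],"gripper":0.15},{"delta_rot":[0,0,0],"travel":[0.7,0,-1],"gripper":0.15},{"delta_rot":[0,0,0],"travel":[0.7,0,-1],"gripper":0.15},{"delta_rot":[0,0,0],"travel":[0.7,0,-1],"gripper":0.15}]}}

```text
clock: 12.75
tool_pos: [0.4239, -0.3396, 0.3044]
eef_rot: [-0.003, 1.0, 0.004, -0.005]
contact_force: [1.1, 0.7, -0.3]
opening: 0.576
```

```bash
python3 - <<'E'
from p import *
for c,(a,b,d,e) in {"top":(130,280,320,480),"side":(190,280,240,380)}.items():
    s=viewer.snapshot(c); cv2.imwrite(f"pics/{c}9.png",cv2.resize(s["color"][a:b,d:e,::-1],None,fx=5,fy=5,interpolation=2)[:600])
    for l in ("dish","tape","timer"):
        for o in viewer.outline_of(c,l):
            cn=max(cv2.findContours(o["pixels"].astype(np.uint8),0,1)[0],key=cv2.contourArea).reshape(-1,2)
            W=np.array([world(s,*q,{"dish":.014,"tape":.025,"timer":.028}[l])[:2] for q in cn]).astype(np.float32)
            print(c,l,round(o["conf"],2),np.round(cv2.fitEllipse(W)[0],4),np.round(cv2.fitEllipse(W)[1],3))
rows([])
E
python3 m.py | grep -E "axis|seat"
```

```text
top dish 0.98 [0.6336 0.1633] [0.119 0.13 ]
top dish 0.71 [ 0.5945 -0.3387] [0.09  0.092]
top timer 0.62 [ 0.6262 -0.4834] [0.054 0.1  ]
side dish 0.86 [0.6382 0.1614] [0.119 0.144]
side dish 0.65 [ 0.6022 -0.3328] [0.057 0.125]
side tape 0.78 [ 0.4566 -0.3891] [0.097 0.139]
side timer 0.69 [ 0.6324 -0.4569] [0.044 0.14 ]
13.15 [ 0.4237228  -0.34032233  0.30464136] heading 0.3316497384413729 op 0.5750809349976644 [ 0.0388278  -0.04336014 -0.14458992]
axis deg 1.072309 included 91.26266
seat [ 0.59404755 -0.33731362]
```

View pics/top9.png

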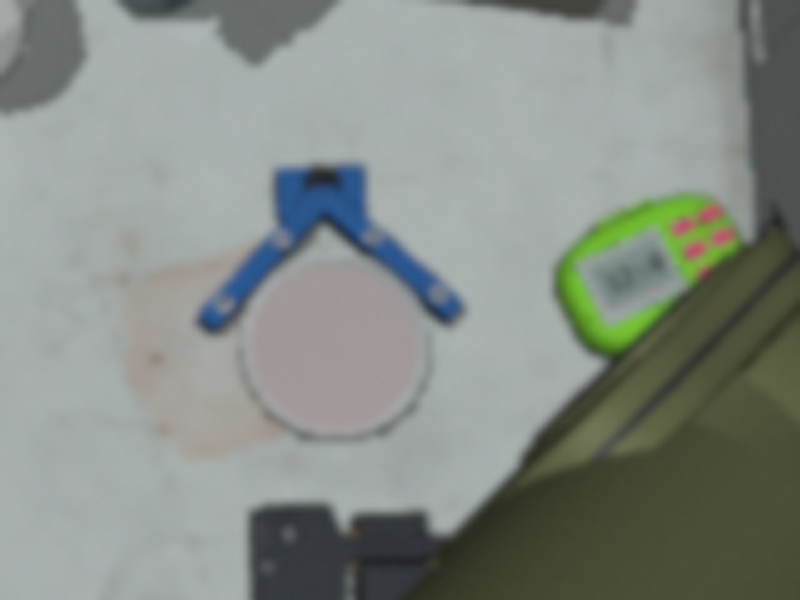

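View pics/side9.png

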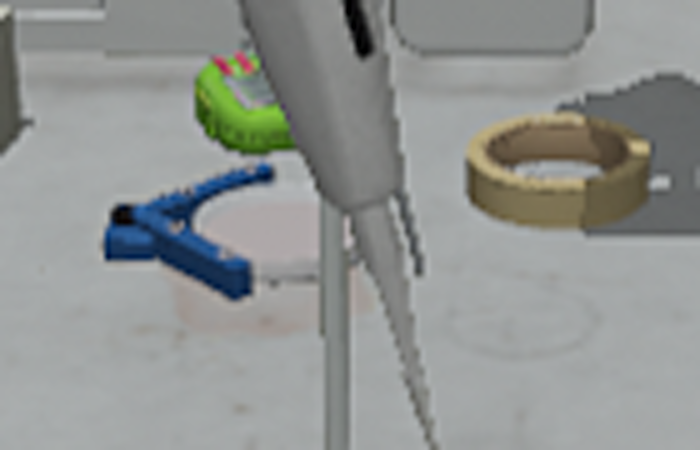

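Both views show the dish flat and touching both V faces (top crop centre (335,345)). It measures (0.5945, -0.3387) against the seat at (0.594, -0.337). The tape and timer are where they were, and the gripper is well clear.

```bash
python3 -c "
from plant import r
print(r.finish_job(), r.get_state()['clock'])"
```

```text
the job is handed in; nothing more can be done
the job is handed in; nothing more can be done
```

The dish is seated against both faces of the V-stop, flat and let go, and I handed the job in at about 13.5 s on the clock. I pushed the smaller pink dish low down with both fingertips, diagonally to the V's middle line, then straight in until motion stopped at 9 N. Then I backed off and lifted clear.

- **Dish position:** the top camera puts its centre at (0.5945, -0.3387), and the V's faces give the seat as (0.594, -0.337). That is within about 2 mm, roughly the camera calibration error.
- **Side camera:** its outline fit gave (0.602, -0.333), about 9 mm from the top camera. The pipette and the V's arm partly hid the dish in that view, so I trusted the top one.
- **Bystanders:** the tape and timer looked unmoved. The last top picture didn't cover the tape, so that check rests on the side view. The arm partly hid the timer in the top view.
- **Forces:** the wrist force reading was near zero after letting go, and the gripper was well clear of everything.

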